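# Stow the multimeter in its cubby bay and slide the cover across

## Task

Put the yellow multimeter away in its own bay of the green cubby, the bay with the yellow tag on its roof: move the sliding cover out of the way, slide the meter into the bay, face up, until it stops against the back, then slide the cover fully across in front of it. The meter's battery door is loose, so slide it along the bench and never lift or tip it, and leave the grey meter, the circuit board, the wire spool and the screwdriver where they are.

Things in the scene. Friction and masses are not known exactly. Their poses are not given: they have to be found in the camera images.
- cubby: Green steel cubby fixed on the bench; origin on the bench surface. In its frame (mm): y -94 to 94, x -66 to 78, roof top z 50. Open front faces -x. Two bays, centre lines y = -44 and 44, each 76 wide, 46 high, 132 deep: roof front edge x = -66, inner back wall x = 66. The bench is the bays' floor (no sill). Walls 12 wide with rounded front edges.
- cover (a joint): Bent aluminium cover, 84 mm wide, sliding along cubby y: flange on the roof (cubby x -91 to -29 mm, top z 56) and skirt before the mouth (x -91 to -88, z 6 to 56). 0 m: fully over the bay at cubby y = -44 mm; 0.088 m: fully over the bay at +44 mm; end stops at both. Friction under 2 N; stays where left.
- cover_grip (a point): Centre of the black finger grip standing upright on the cover's flange: 30 mm (cubby x) by 12 mm (cubby y) by 24 mm tall, top 80 mm above the bench; at cubby x = -58 mm and at the middle of the cover's width. Axes as the cubby's.
- tag: Flat yellow tag, 28 x 50 x 2 mm, fixed on the cubby roof over the yellow meter's bay (either bay). Origin: centre of its underside, 50 mm above the bench, on the bay's centre line at cubby x = -6 mm. Axes as the cubby's. When the yellow meter is against the back wall, its centre is 2 mm to the tag's +x side.
- meter_center (a point): Centre of the yellow multimeter, 140 mm long (its x, display end +x), 62 mm wide (its y), 30 mm high plus a 5 mm dial, lying face up on the bench, point 15 mm above its underside, about 0.28 kg. Either end may go in first. Against the back wall its outer end stands 8 mm out of the roof edge, 14 mm behind the cover's skirt.
- grey_meter_center (a point): Centre of the grey multimeter already stowed in the other bay, same size as the yellow one. Leave it alone.
- board_center (a point): Training circuit board, 110 x 160 mm, 26 mm high, centre, 12 mm up. Leave it alone.
- spool_center (a point): Red wire spool, 60 mm across, 40 mm high, centre, 20 mm up. Leave it alone.
- driver_grip (a point): Handle of a 180 mm screwdriver lying on the bench. Leave it alone.
Mind the look-alikes: they are no part of the job. Of the things like the part that bears meter_center, leave any that is turquoise or white; of the rest the larger one is meant.

How it is judged:
On the way:
1. the yellow meter is fully home in the tagged bay (x of meter_center in the frame of tag between -0.01 and 0.012 m and y of meter_center in the frame of tag between -0.014 and 0.014 m and height (world z) of meter_center below 0.022 m and angle between meter_center's own z axis and vertical below 0.12 rad and angle between the x axis of meter_center and the x axis of tag, either way round below 0.15 rad), for 0.2 s.
At the end, for the whole second after the job is handed in: The yellow meter lies flat, face up, in the tagged bay on its centre line (within 14 mm), its inner end within 12 mm of the back wall, and the cover stands fully in front of that bay (centred on it within 6 mm) (all of step 1 and y of cover_grip in the frame of tag between -0.006 and 0.006 m); the robot touches nothing.
It fails at once if the yellow meter is lifted more than 15 mm off the bench (height (world z) of meter_center above 0.03 m).
It fails at once if the yellow meter is tipped more than about 17 degrees (angle between meter_center's own z axis and vertical above 0.3 rad).
It fails at once if the grey meter is shifted more than 15 mm (distance of grey_meter_center from where it was at the start of the episode above 0.015 m).
It fails at once if the circuit board, wire spool or screwdriver is shifted more than 20 mm (distance of any of board_center, spool_center, driver_grip from where it was at the start of the episode above 0.02 m).
It also fails if it takes over 72 s, if anything falls off the work surface, if the arm or the gripper's body presses on something with over 40 N, if the wrist force passes 120 N, or if a joint passes its speed limit or range.

## Robot

A 6-joint arm with a two-finger parallel gripper is mounted at the origin on the work surface. World frame = base frame: x ahead of the robot, y to its left, z up, the work surface at z = 0. Lengths are in m, angles in rad, forces in N, time in s.
With the tool pointing down it reaches from about 0.3 to 0.95 m from the base axis. Payload 3.1 kg.
Tool frame: the origin (TCP) lies on the centre line of the jaws, within the pads' length; the fingertips stand 25 mm ahead of it and the grasp point (between the pads) lies 6 mm ahead of it; z points along the fingers, y is the direction in which the jaws open and shut (so a half turn about z gives the same grasp; the last joint's range is limited). The gripper opens to 85 mm and grips with 20 to 120 N. Pads are 22 mm wide; open, the fingers measure 114 mm over their backs; the gripper's body (76 mm by 85 mm) begins 54 mm behind the grasp point. The pads swing forward as they close: fully open they stand 13 mm farther back than shut.
Start: joints at [-1.201, 0.308, 1.634, -0, 1.2, -0.07], TCP at [0.266, -0.566, 0.256] pointing down, gripper open.
Joint ranges: [-3.06, 3.06], [-0.79, 1.96], [0.05, 2.63], [-1.19, 4.34], [0.05, 2.64], [-2.94, 2.94]. Speed limits (rad/s): [2.79, 2.79, 3.14, 3.14, 3.14, 3.14].

## Interface

Orientations are given as a unit quaternion [w, x, y, z].
In Python, from bench import env, cams gives the robot as it stands. The module is installed in compiled form; this text tells all that it offers.
- The arm moves only by the tool arm_command, never from a script. Its arguments are lists of equal length, an entry for each row: "claw": the closure, from -1 (fully open) to 1 (shut); "translation": the shift along the tool's x, y, z in mm, a list of three; "roll": the turn about the tool's z in rad. In form: {"claw": [claw, ...], "translation": [[x, y, z], ...], "roll": [roll, ...]}. A call has 1 to 5 rows; each row shifts and turns the pose as measured when the row begins, along the tool's axes as they then stand; what a row does not reach is not made up. A row lasts 1/10 s, in which the tool goes at most 50 mm and 8.59 degrees, less where a joint would pass 70% of its speed; a pose out of reach is approached as far as the arm can. A call with a gripper value outside its range is refused whole. The fingers move at their own pace and stop on an object; the grip force is fixed at half the most. Time passes only in rows, so rows that do not move let the fingers close. It gives the time, the measured TCP pose, the force and the opening at its end, in the units of the state.
- env.get_obs(): the state, without advancing time (a new reading comes with each control period).
- cams.get_image(name): name is "scene" or "top" or "wrist"; returns a dict with "color" (400x640x3 uint8, red, green, blue), "z_map" (400x640 float32, m along the optical axis (not along the pixel's ray), 0 where there is no reading), "fx", "fy", "cx", "cy" (pixels), "dist_coeffs" ([k1, k2, p1, p2, k3] as OpenCV has them; the pictures are not rectified), "R" (3x3) and "t" (3): a world point X has camera coordinates R X + t; the wrist camera has in their place "tool_from_camera" (4x4, takes a point from camera to tool coordinates, whose origin is the TCP and whose axes are the flange's). Camera axes: x right, y down, z forward; pixel columns grow to the right and rows downward; lengths in m; the calibration is good to about 2 mm. A picture is of the moment at which its call begins: read the wrist's pose just before it.
- env.finish_job(): hands the job in, once; it reports no verdict.
The state is a dict: "t": time; "joint_positions": joint angles; "qd": joint speeds; "joint_efforts": joint torques, N m; "eef_pos": TCP position; "tool_rot": TCP orientation; "wrist_force": force on the tool from outside, world axes, zero at the start; "wrist_torque": the same for the moment, N m; "grip_width": finger opening in m.
Only numpy, scipy, OpenCV 4.12 (cv2) and the standard library are available. Lean on these libraries where they do the work, as an engineer would, in place of code of your own. Each camera call takes 0.05 s, during which the arm holds its last target.

## Working session

There is one attempt and no reset: what is moved stays moved. The work goes in short steps, Python scripts to look and compute and a tool call to move; the robot and the scene stay as the last step left them, time stands still between calls to the robot, and variables do not carry over. Pictures are saved under pics/ and viewed, and the job is handed in when it is done.

Besides the shell and the picture viewer there is one more tool, called after ">>>" as name([rows], argument=value, ...), one row to a line, values as JSON. arm_command: Moves the arm, as the interface text tells. Its arguments: {"type":"object","properties":{"claw":{"type":"array"},"translation":{"type":"array"},"roll":{"type":"array"}},"required":["claw","translation","roll"]}

```bash
mkdir -p pics; ls
cat > h.py <<'E'
import numpy as np,cv2
from bench import env,cams
def save(n,im): cv2.imwrite('pics/'+n+'.png',im[...,::-1])
E
python3 - <<'E'
from h import *
o=env.get_obs(); print(o['t'],o['eef_pos'],o['tool_rot'],o['grip_width'])
for n in ['scene','top','wrist']:
    d=cams.get_image(n); save(n+'0',d['color']); np.save(n+'0.npy',d,allow_pickle=True)
    print(n,d['fx'],d['cx'],d['cy'],d['dist_coeffs'],d.get('R'),d.get('t'),d.get('tool_from_camera'))
E
```

```text
pics
0.0 [ 0.26577557 -0.56480623  0.25502134] [-1.16903602e-03  9.75920530e-01  2.18123178e-01 -1.77969039e-04] 0.08522126365352888
scene 516.5922348467863 319.37875000809737 196.58899968840552 [-0.01098523  0.          0.          0.          0.        ] [[-0.89393812  0.44796685  0.0141543 ]
 [ 0.37933509  0.77304523 -0.50843482]
 [-0.23870386 -0.44914004 -0.86098414]] [ 0.45107334 -0.28091032  1.5345022 ] None
top 408.809566681873 317.3806601866252 198.9960684352349 [-0.02978463  0.          0.          0.          0.        ] [[-0.00505258 -0.9999764  -0.00465484]
 [-0.98934143  0.00567615 -0.14550367]
 [ 0.14552665  0.00387005 -0.98934676]] [0.12523378 0.56514983 0.87189317] None
wrist 281.9380665563288 322.87882817639206 197.28235840610063 [-0.01732415  0.          0.          0.          0.        ] None None [[ 9.22843922e-05 -9.62843414e-01 -2.70060273e-01  6.83042091e-02]
 [ 9.99999968e-01  2.52394133e-05  2.51731903e-04 -7.60818328e-04]
 [-2.35562242e-04 -2.70060287e-01  9.62843386e-01 -1.17308075e-01]
 [ 0.00000000e+00  0.00000000e+00  0.00000000e+00  1.00000000e+00]]
```

View pics/scene0.png

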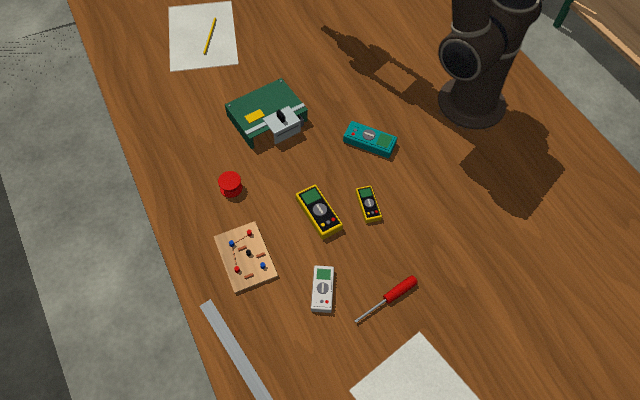

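View pics/top0.png

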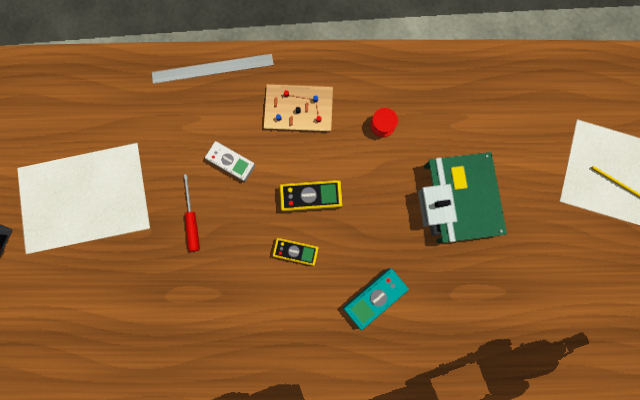

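View pics/wrist0.png

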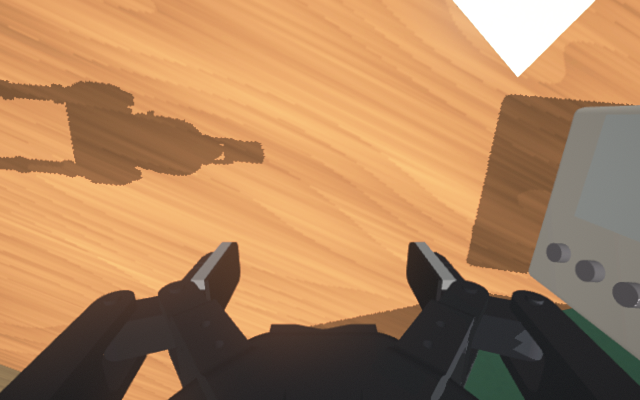

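Meter-like objects in the top view: large yellow (311,195), small yellow (296,251), white (229,161) and turquoise (376,298). The grey meter is stowed and out of sight. I choose the large yellow one at (311,195). Next I measure it and crop in close.

```bash
cat >> h.py <<'E'
def ray(d,uv,z):
    K=np.array([[d['fx'],0,d['cx']],[0,d['fy'],d['cy']],[0,0,1]])
    p=cv2.undistortPoints(np.float64(uv).reshape(-1,1,2),K,np.float64(d['dist_coeffs'])).reshape(-1,2)
    R,t=np.array(d['R']),np.array(d['t'])
    c=-R.T@t; r=np.c_[p,np.ones(len(p))]@R
    return c+r*((z-c[2])/r[:,2])[:,None]
def comps(m,amin=40):
    n,l,s,c=cv2.connectedComponentsWithStats(m.astype(np.uint8))
    return [(l==i) for i in range(1,n) if s[i,4]>amin]
def rect(d,m,z):
    cs,_=cv2.findContours(m.astype(np.uint8),cv2.RETR_EXTERNAL,cv2.CHAIN_APPROX_NONE)
    c=max(cs,key=cv2.contourArea).reshape(-1,2)
    P=ray(d,c,z)[:,:2]
    return cv2.minAreaRect((P*1000).astype(np.float32))
E
python3 - <<'E'
from h import *
for n in ['top','scene']:
    d=np.load(n+'0.npy',allow_pickle=True).item()
    hsv=cv2.cvtColor(d['color'],cv2.COLOR_RGB2HSV)
    H,S,V=[hsv[...,i].astype(int) for i in range(3)]
    Y=(H>23)&(H<33)&(S>180)&(V>110)
    Y=cv2.morphologyEx(Y.astype(np.uint8),cv2.MORPH_CLOSE,np.ones((3,3)))
    for m in comps(Y):
        ys,xs=np.nonzero(m); u=(xs.mean(),ys.mean())
        print(n,'Y',u,m.sum(),'z30',rect(d,m,.03),'z51',rect(d,m,.052))
    G=(H>55)&(H<85)&(S>100)
    for m in comps(G,500):
        ys,xs=np.nonzero(m);print(n,'G',xs.mean(),ys.mean(),m.sum(),rect(d,m,.05))
d=np.load('top0.npy',allow_pickle=True).item()['color']
save('c1',cv2.hconcat([cv2.resize(d[140:260,400:520],None,fx=3.3,fy=3.3,interpolation=2),cv2.resize(d[140:260,260:380],None,fx=3.3,fy=3.3,interpolation=2)]))
E
```

```text
top Y (np.float64(458.63829787234044), np.float64(177.27304964539007)) 282 z30 ((615.76904296875, -200.9380645751953), (51.376976013183594, 29.24309730529785), 6.9463982582092285) z51 ((611.3736572265625, -193.25750732421875), (50.14219284057617, 28.54031753540039), 6.946364879608154)
top Y (np.float64(615.5922330097087), np.float64(180.4368932038835)) 103 z30 ((605.9352416992188, -566.8251342773438), (122.61093139648438, 5.9423675537109375), 57.40517807006836) z51 ((601.7760009765625, -550.351318359375), (119.66423034667969, 5.799526214599609), 57.4051628112793)
top Y (np.float64(310.41527446300717), np.float64(195.03102625298328)) 419 z30 ((577.326416015625, 137.56398010253906), (60.16734313964844, 137.51596069335938), 3.674243450164795) z51 ((573.8547973632812, 137.10939025878906), (58.721351623535156, 134.2110595703125), 3.6741995811462402)
top Y (np.float64(294.5843621399177), np.float64(250.3744855967078)) 243 z30 ((450.6621398925781, 172.1571044921875), (95.00096893310547, 41.61489486694336), 77.25880432128906) z51 ((450.23468017578125, 170.8711395263672), (92.71781158447266, 
[... 771 characters left out ...]
4(365.7480916030534), np.float64(206.93893129770993)) 131 z30 ((455.6627502441406, 177.92041015625), (94.6054458618164, 43.771461486816406), 77.4582290649414) z51 ((463.7621154785156, 188.06101989746094), (92.78296661376953, 42.92817687988281), 77.45838165283203)
scene Y (np.float64(319.2378854625551), np.float64(216.58590308370043)) 227 z30 ((578.5679931640625, 140.1314239501953), (61.7297477722168, 136.7943572998047), 3.956822395324707) z51 ((584.2996215820312, 151.00003051757812), (60.54051208496094, 134.15907287597656), 3.956815719604492)
scene G 260.0633802816901 106.26307847082495 1988 ((573.3885498046875, -192.78164672851562), (198.5511016845703, 172.3616485595703), 6.658810138702393)
```

View pics/c1.png

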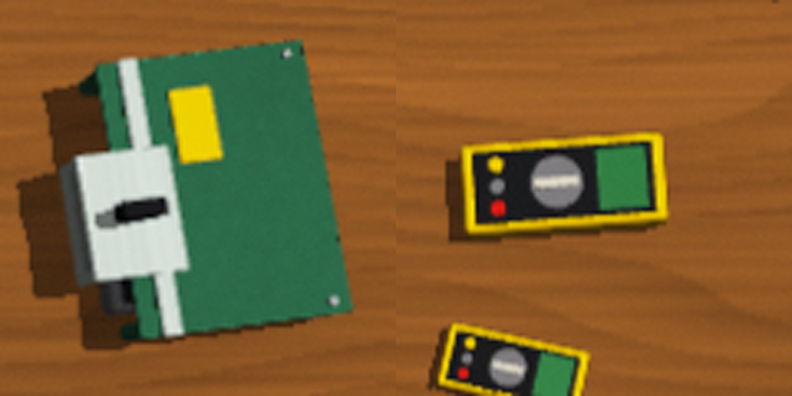

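The crop shows the large yellow meter at left-image (311,195) with its display end toward the cubby. The tag is at (459,177) over the far (+x) bay. The cover, at (440,204), stands part way between the two bays. Next I locate the cover's grip.

```bash
cat >> h.py <<'E'
ang=np.radians(6.8); CX=np.array([np.sin(ang),-np.cos(ang)]); CY=np.array([np.cos(ang),np.sin(ang)])
TAG=np.array([611.6,-193.0]); ORG=TAG+6*CX-44*CY
def cub(p): q=np.asarray(p)[...,:2]-ORG; return np.stack([q@CX,q@CY],-1)
def wor(x,y): return ORG+x*CX+y*CY
def pose():
    o=env.get_obs(); w,x,y,z=o['tool_rot']
    from scipy.spatial.transform import Rotation as Ro
    return o,Ro.from_quat([x,y,z,w]).as_matrix(),np.array(o['eef_pos'])*1000
def plan(xyz,yang=None,step=45,rs=0.14):
    "yang: wanted world angle (deg) of the tool y axis"
    from scipy.spatial.transform import Rotation as Ro
    o,R,p=pose(); xyz=np.array(xyz,float)
    cur=np.degrees(np.arctan2(R[1,1],R[0,1])); tot=0
    if yang is not None: tot=-np.radians((yang-cur+180)%360-180)
    n=max(1,int(np.ceil(max(np.linalg.norm(xyz-p)/step,abs(tot)/rs))))
    print('pos',p.round(1),'yang',round(cur,2),'grip',round(o['grip_width']*1000,1),'F',np.round(o['wrist_force'],1),'t',round(o['t'],1),'cub',cub(p).round(1),'rows',n)
    d=(xyz-p)/n
    for i in range(n):
        print((R.T@d).round(1).tolist(),round(tot/n,3)); R=R@Ro.from_rotvec([0,0,tot/n]).as_matrix()
E
python3 - <<'E'
from h import *
print('org',ORG)
d=np.load('top0.npy',allow_pickle=True).item()
im=d['color'];m=np.zeros(im.shape[:2],bool)
sub=im[192:216,428:456].max(-1)<60; m[192:216,428:456]=sub
for c in comps(m,10):
    ys,xs=np.nonzero(c);print(xs.mean(),ys.mean(),c.sum(),[cub(rect(d,c,z)[0]) for z in(.056,.08)],rect(d,c,.08))
# cover white flange
W=(im.min(-1)>140);w=np.zeros_like(W);w[180:232,415:470]=W[180:232,415:470]
w=cv2.morphologyEx(w.astype(np.uint8),cv2.MORPH_OPEN,np.ones((15,15)))
ys,xs=np.nonzero(w);r=rect(d,w,.056);print(r,cub(r[0]))
s=np.load('scene0.npy',allow_pickle=True).item()
print(cub(ray(s,[[281,117]],.068)),'scene grip approx')
E
```

```text
org [ 568.61994145 -204.16756765]
442.05194805194805 203.32467532467533 77 [array([-53.750445  ,  -9.90033148]), array([-61.38329696, -12.23891336])] ((549.1990966796875, -144.6652069091797), (11.185311317443848, 32.01292419433594), 6.795135021209717)
((526.7753295898438, -149.5498809814453), (56.46299743652344, 35.21182632446289), 89.65413665771484) [-59.1880471  -35.08330544]
[[-269.85083337 -539.91551319]] scene grip approx
```

Run:
```python
from h import *
print(wor(-58,-11)); plan([*wor(-58,-11),200],6.8)
```

```text
[ 550.8298907  -147.87801184]
pos [ 265.9 -565.   255.3] yang -64.8 grip 85.8 F [0.4 0.3 0.5] t 0.1 cub [ 322.4 -343.3] rows 12
[36.3, -21.3, 4.7] -0.104
[38.3, -17.4, 4.7] -0.104
[39.9, -13.4, 4.7] -0.104
[41.1, -9.1, 4.7] -0.104
[41.8, -4.8, 4.7] -0.104
[42.1, -0.5, 4.7] -0.104
[41.9, 3.9, 4.7] -0.104
[41.3, 8.3, 4.7] -0.104
[40.2, 12.5, 4.7] -0.104
[38.7, 16.6, 4.7] -0.104
[36.7, 20.5, 4.7] -0.104
[34.4, 24.3, 4.7] -0.104
```

>>> arm_command([
  [36,-21,0],
  [38,-17,0],
  [40,-13,5],
  [41,-9,5],
  [42,-5,5],
], claw=[-1,-1,-1,-1,-1], roll=[-0.104,-0.104,-0.104,-0.104,-0.104])

```text
t: 0.65
eef_pos: [0.384, -0.3914, 0.2387]
tool_rot: [0.0, 0.885, 0.466, -0.001]
wrist_force: [0.2, 0.3, 0.2]
grip_width: 0.0855
```

>>> arm_command([
  [42,0,5],
  [42,4,5],
  [41,8,5],
  [40,12,5],
  [38,16,5],
], claw=[-1,-1,-1,-1,-1], roll=[-0.104,-0.104,-0.104,-0.104,-0.104])

```text
t: 1.15
eef_pos: [0.5014, -0.2083, 0.2116]
tool_rot: [-0.0, 0.728, 0.686, -0.001]
wrist_force: [-0.1, -0.0, 0.4]
grip_width: 0.0856
```

Run:
```python
from h import *
plan([*wor(-58,-11),180],6.8)
```

```text
pos [ 501.4 -208.3  211.6] yang -3.43 grip 85.6 F [-0.1 -0.   0.4] t 1.1 cub [ -3.8 -67.3] rows 2
[31.7, 22.9, 15.8] -0.089
[29.5, 25.6, 15.8] -0.089
```

>>> arm_command([
  [32,23,10],
  [30,26,10],
  [0,0,0],
], claw=[-1,-1,-1], roll=[-0.089,-0.089,0])

```text
t: 1.45
eef_pos: [0.5539, -0.1394, 0.1897]
tool_rot: [-0.001, 0.659, 0.752, 0.0]
wrist_force: [-1.4, -1.0, -0.3]
grip_width: 0.0853
```

Run:
```python
from h import *
plan([*wor(-58,-11),84],6.8)
for n in ['wrist','top']:
    d=cams.get_image(n);save(n+'1',d['color'])
```

```text
pos [ 553.9 -139.4  189.7] yang 7.59 grip 85.3 F [-1.4 -1.  -0.3] t 1.4 cub [-66.   -6.9] rows 3
[-2.7, -1.3, 35.2] 0.005
[-2.7, -1.3, 35.2] 0.005
[-2.7, -1.3, 35.2] 0.005
```

View pics/wrist1.png

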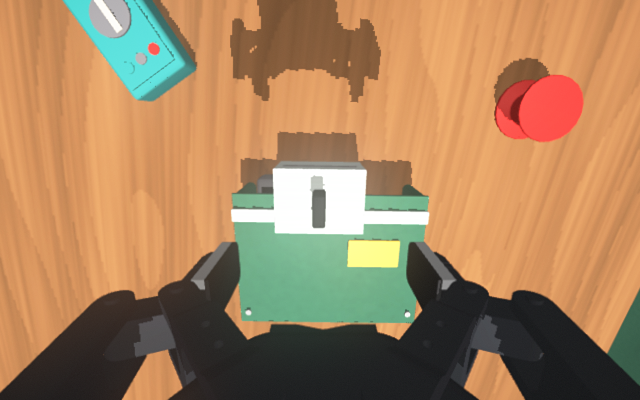

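The wrist view shows the cover's grip at (319,208), centred between the open fingers, with the tag at (374,254) to its right. Descending.

>>> arm_command([
  [-3,-1,35],
  [-3,-1,35],
  [-2,-1,30],
  [0,0,0],
], claw=[-1,-1,-1,-1], roll=[0.005,0.005,0.005,0])

```text
t: 1.95
eef_pos: [0.5503, -0.1568, 0.0915]
tool_rot: [0.003, 0.669, 0.744, -0.001]
wrist_force: [-1.1, -0.1, -0.2]
grip_width: 0.0855
```

Run:
```python
from h import *
plan([*wor(-58,-11),84],6.8)
```

```text
pos [ 550.3 -156.8   91.5] yang 6.08 grip 85.5 F [-1.1 -0.1 -0.2] t 1.9 cub [-49.2 -12.5] rows 1
[8.8, 1.4, 7.4] -0.012
```

>>> arm_command([
  [9,1,7],
  [0,0,0],
], claw=[-1,-1], roll=[-0.012,0])

```text
t: 2.15
eef_pos: [0.5502, -0.1494, 0.0857]
tool_rot: [0.003, 0.665, 0.747, -0.001]
wrist_force: [-0.0, 0.6, -0.1]
grip_width: 0.0858
```

Run:
```python
from h import *
plan([*wor(-58,-11),84],6.8)
```

```text
pos [ 550.2 -149.4   85.7] yang 6.59 grip 85.8 F [-0.   0.6 -0.1] t 2.1 cub [-56.5 -11.8] rows 1
[1.5, 0.8, 1.7] -0.004
```

>>> arm_command([
  [1,0,0],
  [0,0,0],
  [0,0,0],
  [0,0,0],
  [0,0,0],
], claw=[1,1,1,1,1], roll=[0,0,0,0,0])

```text
t: 2.65
eef_pos: [0.5538, -0.1495, 0.0915]
tool_rot: [0.008, 0.665, 0.747, 0.001]
wrist_force: [-1.2, -0.6, -0.9]
grip_width: 0.0124
```

>>> arm_command([
  [0,0,0],
  [0,0,0],
  [0,0,0],
], claw=[1,1,1], roll=[0,0,0])

```text
t: 2.95
eef_pos: [0.5539, -0.1495, 0.0917]
tool_rot: [0.008, 0.665, 0.747, 0.001]
wrist_force: [0.3, 0.3, 0.5]
grip_width: 0.0104
```

Run:
```python
from h import *
plan([*wor(-58,-44),84],6.8)
```

```text
pos [ 553.9 -149.5   91.7] yang 6.68 grip 10.4 F [0.3 0.3 0.5] t 3.0 cub [-56.   -8.1] rows 1
[2.0, -36.0, 7.3] -0.002
```

>>> arm_command([
  [0,-10,0],
  [0,-10,0],
  [0,-9,0],
  [0,-4,0],
  [0,0,0],
], claw=[1,1,1,1,1], roll=[0,0,0,0,0])

```text
t: 3.45
eef_pos: [0.5191, -0.1536, 0.0917]
tool_rot: [0.009, 0.665, 0.747, 0.002]
wrist_force: [1.3, 0.4, -1.0]
grip_width: 0.0104
```

Run:
```python
from h import *
plan([*wor(-58,-44),84],6.8)
```

```text
pos [ 519.1 -153.6   91.7] yang 6.66 grip 10.4 F [ 1.3  0.4 -1. ] t 3.5 cub [-56.  -43.1] rows 1
[2.1, -1.0, 7.7] -0.002
```

>>> arm_command([
  [0,-2,0],
  [0,-2,0],
  [0,0,0],
], claw=[1,1,1], roll=[0,0,0])

```text
t: 3.75
eef_pos: [0.5177, -0.1538, 0.0917]
tool_rot: [0.012, 0.665, 0.746, 0.004]
wrist_force: [-1.0, -0.7, 1.9]
grip_width: 0.0103
```

Run:
```python
from h import *
plan([*wor(-58,-44),84],6.8)
d=cams.get_image('wrist');save('wrist2',d['color'])
```

```text
pos [ 517.7 -153.8   91.7] yang 6.58 grip 10.3 F [-1.  -0.7  1.9] t 3.8 cub [-56.  -44.6] rows 1
[2.1, 0.4, 7.7] -0.004
```

View pics/wrist2.png

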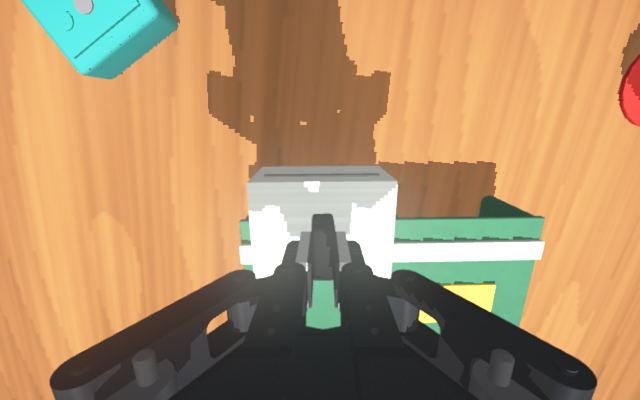

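The cover grip is held between the fingers at (322,230) and the cover is against its stop, over the untagged bay. The tagged bay at right (columns 395-540) is open. Releasing and going up.

>>> arm_command([
  [0,1,0],
  [0,0,0],
  [0,0,0],
  [0,0,-20],
  [0,0,-30],
], claw=[-1,-1,-1,-1,-1], roll=[0,0,0,0,0])

```text
t: 4.3
eef_pos: [0.5121, -0.1519, 0.1374]
tool_rot: [0.005, 0.666, 0.746, 0.001]
wrist_force: [-0.1, 0.6, -0.7]
grip_width: 0.0813
```

Run:
```python
from h import *
# meter: angle of width axis 3.8deg, centre
a=np.radians(3.8); L=np.array([-np.sin(a),np.cos(a)]); C=np.array([578.,138.7])
print(C+L*55)
plan([*(C+L*55),120],3.8)
```

```text
[574.35493548 193.57908076]
pos [ 512.1 -151.9  137.4] yang 6.55 grip 81.3 F [-0.1  0.6 -0.7] t 4.3 cub [-58.6 -50. ] rows 8
[42.0, 12.6, 2.0] 0.006
[42.1, 12.4, 2.0] 0.006
[42.2, 12.1, 2.0] 0.006
[42.2, 11.9, 2.0] 0.006
[42.3, 11.6, 2.0] 0.006
[42.4, 11.4, 2.0] 0.006
[42.5, 11.1, 2.0] 0.006
[42.5, 10.9, 2.0] 0.006
```

>>> arm_command([
  [42,12,0],
  [42,12,0],
  [42,12,0],
  [42,12,0],
  [42,12,0],
], claw=[-1,-1,-1,-1,-1], roll=[0.006,0.006,0.006,0.006,0.006])

```text
t: 4.8
eef_pos: [0.5562, 0.0616, 0.1428]
tool_rot: [0.011, 0.682, 0.731, 0.003]
wrist_force: [-0.4, -0.6, 0.5]
grip_width: 0.085
```

>>> arm_command([
  [42,12,0],
  [42,11,0],
  [38,11,0],
  [0,0,0],
], claw=[-1,-1,-1,-1], roll=[0.006,0.006,0.006,0])

```text
t: 5.2
eef_pos: [0.5833, 0.1955, 0.1428]
tool_rot: [0.011, 0.687, 0.727, 0.004]
wrist_force: [-0.3, 0.3, 0.2]
grip_width: 0.0851
```

Run:
```python
from h import *
plan([574.4,193.6,30],3.8)
for n in ['wrist','top']:
    d=cams.get_image(n);save(n+'3',d['color'])
```

```text
pos [583.3 195.5 142.8] yang 3.21 grip 85.1 F [-0.3  0.3  0.2] t 5.2 cub [-395.1   61.8] rows 3
[-0.1, -3.8, 37.5] -0.003
[-0.1, -3.8, 37.5] -0.003
[-0.0, -3.8, 37.5] -0.003
```

View pics/wrist3.png

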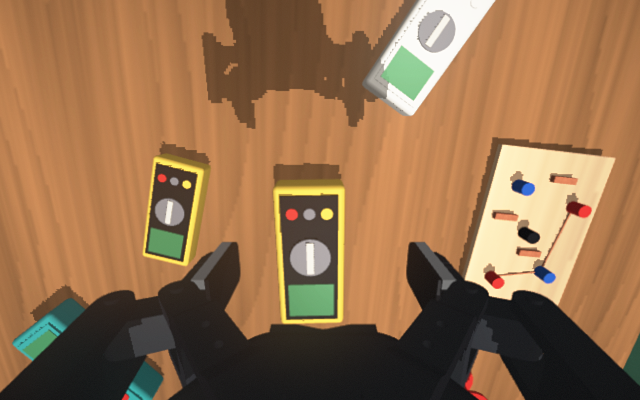

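The large yellow meter is centred at (310,255) between the jaws, with its jack end (309,195) outward. The small yellow meter at (175,210) is clear. Descending in steps.

>>> arm_command([
  [0,-4,37],
  [0,-4,35],
  [0,-1,20],
  [0,0,0],
], claw=[-1,-1,-1,-1], roll=[-0.003,-0.003,-0.003,0])

```text
t: 5.7
eef_pos: [0.5749, 0.184, 0.049]
tool_rot: [0.012, 0.686, 0.728, 0.002]
wrist_force: [-0.2, -0.6, 0.5]
grip_width: 0.0854
```

Run:
```python
from h import *
plan([574.4,193.6,31],3.8)
d=cams.get_image('wrist');save('wrist4',d['color'])
```

```text
pos [574.9 184.   49. ] yang 3.39 grip 85.4 F [-0.2 -0.6  0.5] t 5.7 cub [-384.7   52.2] rows 1
[9.9, -0.3, 17.8] -0.007
```

View pics/wrist4.png

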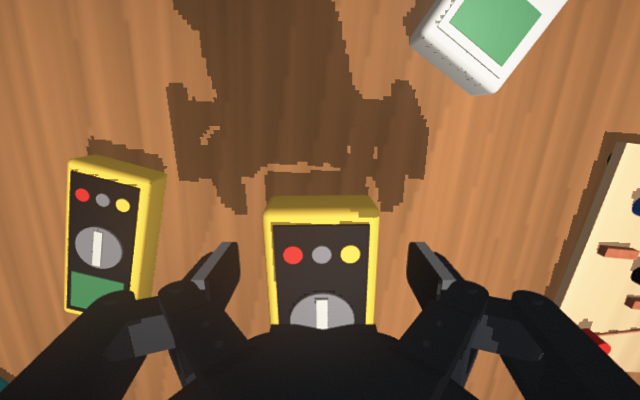

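The meter's jack end is centred at (322,255) midway between the pads at (220,265) and (425,265). Going down the last part.

>>> arm_command([
  [9,0,10],
  [0,0,7],
  [0,0,0],
], claw=[-1,-1,-1], roll=[-0.007,0,0])

```text
t: 6.05
eef_pos: [0.5785, 0.1922, 0.0355]
tool_rot: [0.015, 0.684, 0.729, 0.005]
wrist_force: [-0.4, -0.6, -0.1]
grip_width: 0.0853
```

Run:
```python
from h import *
plan([574.4,193.6,31],3.8)
```

```text
pos [578.5 192.2  35.5] yang 3.65 grip 85.3 F [-0.4 -0.6 -0.1] t 6.0 cub [-392.4   56.8] rows 1
[1.8, -4.2, 4.3] -0.003
```

>>> arm_command([
  [1,-4,3],
  [0,0,0],
  [0,0,0],
  [0,0,0],
  [0,0,0],
], claw=[-1,-1,0.3,0.6,1], roll=[0,0,0,0,0])

```text
t: 6.55
eef_pos: [0.5761, 0.1939, 0.0353]
tool_rot: [0.016, 0.684, 0.729, 0.007]
wrist_force: [0.9, 0.5, -1.3]
grip_width: 0.0605
```

Run:
```python
from h import *
plan([574.4,193.6,31],3.8); print(pose()[1].round(3))
```

```text
pos [576.1 193.9  35.3] yang 3.66 grip 60.5 F [ 0.9  0.5 -1.3] t 6.5 cub [-394.4   54.6] rows 1
[-0.2, -1.9, 4.3] -0.002
[[-0.063  0.997  0.032]
 [ 0.998  0.064 -0.011]
 [-0.014  0.031 -0.999]]
```

Run:
```python
from h import *
plan([*wor(-310,44),35],6.8,step=20)
```

```text
pos [576.1 193.9  35.3] yang 3.66 grip 60.5 F [ 0.9  0.5 -1.3] t 6.5 cub [-394.4   54.6] rows 5
[-17.0, -1.2, 0.3] -0.011
[-17.0, -1.4, 0.3] -0.011
[-16.9, -1.6, 0.3] -0.011
[-16.9, -1.7, 0.3] -0.011
[-16.9, -1.9, 0.3] -0.011
```

>>> arm_command([
  [-17,-1,0],
  [-17,-1,0],
  [-17,-1.5,0],
  [-17,-1.5,0],
  [-17,-2,0],
], claw=[1,1,1,1,1], roll=[-0.011,-0.011,-0.011,-0.011,-0.011])

```text
t: 7.05
eef_pos: [0.5749, 0.109, 0.0347]
tool_rot: [0.015, 0.662, 0.75, 0.006]
wrist_force: [0.3, 0.8, -0.7]
grip_width: 0.0607
```

Run:
```python
from h import *
plan([*wor(-210,44),35],6.8,step=20); print(pose()[1].round(3))
```

```text
pos [574.9 109.   34.7] yang 7.15 grip 60.7 F [ 0.3  0.8 -0.7] t 7.0 cub [-310.2   43.3] rows 6
[-16.7, 0.0, 0.2] 0.001
[-16.7, 0.0, 0.2] 0.001
[-16.7, 0.0, 0.2] 0.001
[-16.7, 0.1, 0.2] 0.001
[-16.7, 0.1, 0.2] 0.001
[-16.7, 0.1, 0.2] 0.001
[[-0.124  0.992  0.03 ]
 [ 0.992  0.124 -0.01 ]
 [-0.013  0.029 -0.999]]
```

>>> arm_command([
  [-17,0,0],
  [-17,0,0],
  [-17,0,0],
  [-17,0,0],
  [-17,0,0],
], claw=[1,1,1,1,1], roll=[0.002,0.002,0,0,0])

```text
t: 7.55
eef_pos: [0.5839, 0.0227, 0.0348]
tool_rot: [0.013, 0.663, 0.749, 0.007]
wrist_force: [1.0, 1.5, -1.0]
grip_width: 0.061
```

Run:
```python
from h import *
plan([*wor(-106,44),35],6.8,step=20); print(pose()[1].round(3))
for n in ['top','scene']:
    d=cams.get_image(n);save(n+'5',d['color']); np.save(n+'5.npy',d,allow_pickle=True)
im=cv2.imread('pics/top5.png');s=cv2.imread('pics/scene5.png')
cv2.imwrite('pics/c5.png',cv2.hconcat([cv2.resize(im[130:250,330:510],None,fx=2.2,fy=2.2),cv2.resize(s[70:190,200:380],None,fx=2.2,fy=2.2)]))
```

```text
pos [583.9  22.7  34.8] yang 6.96 grip 61.0 F [ 1.   1.5 -1. ] t 7.5 cub [-223.5   42.1] rows 6
[-19.6, 0.3, 0.2] 0.0
[-19.6, 0.3, 0.2] 0.0
[-19.6, 0.3, 0.2] 0.0
[-19.6, 0.3, 0.2] 0.0
[-19.6, 0.3, 0.2] 0.0
[-19.6, 0.3, 0.2] 0.0
[[-0.121  0.992  0.029]
 [ 0.993  0.121 -0.008]
 [-0.011  0.027 -1.   ]]
```

View pics/c5.png

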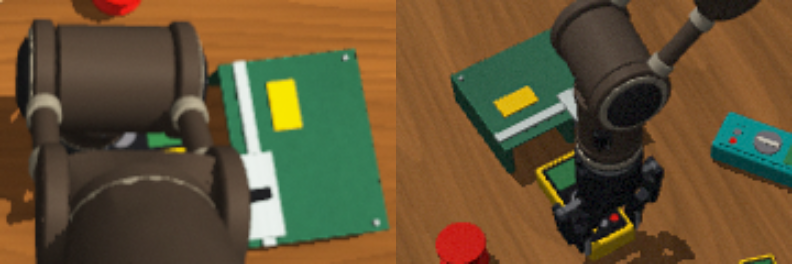

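Run:
```python
from h import *
s=cv2.imread('pics/scene5.png')
cv2.imwrite('pics/c6.png',cv2.resize(s[125:195,240:330],None,fx=8,fy=8,interpolation=cv2.INTER_NEAREST))
```

```text
(no output)
```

View pics/c6.png

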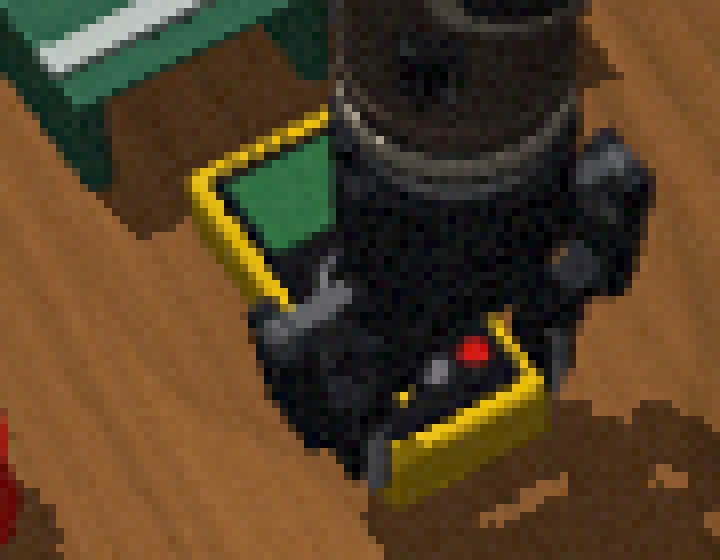

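Run:
```python
from h import *
s=np.load('scene5.npy',allow_pickle=True).item()
print(cub(ray(s,[[264.2,147.3],[289,180.3],[308.5,172.2]],.03)*1000))
# roof front corner (world -> check)
print(cub(ray(s,[[240+68/8,125+108/8]],.038)*1000))
```

```text
[[-100.33118676   68.13145998]
 [-227.17602461   67.36953334]
 [-233.58611529   10.87517926]]
[[-57.00637878  91.53533732]]
```

The crop shows the meter lying flat, display end (264,147) toward the open tagged bay, about parallel to it and roughly 3 mm to its -y side. I correct by +3 mm and slide in.

>>> arm_command([
  [-8,2,0],
  [-10,1,0],
  [-15,0.5,0],
  [-15,0.5,0],
  [-15,0,0],
], claw=[1,1,1,1,1], roll=[0,0.001,0.001,0,0])

```text
t: 8.15
eef_pos: [0.5956, -0.0414, 0.0352]
tool_rot: [0.013, 0.663, 0.748, 0.006]
wrist_force: [-0.4, 0.1, -1.4]
grip_width: 0.0603
```

Run:
```python
from h import *
plan([*wor(-107,45),35],6.8,step=15); print(pose()[1].round(3))
d=cams.get_image('scene');save('scene7',d['color']);np.save('scene7.npy',d,allow_pickle=True)
s=cv2.imread('pics/scene7.png')
cv2.imwrite('pics/c7.png',cv2.resize(s[110:180,230:320],None,fx=8,fy=8,interpolation=cv2.INTER_NEAREST))
```

```text
pos [595.6 -41.4  35.2] yang 6.94 grip 60.3 F [-0.4  0.1 -1.4] t 8.2 cub [-158.5   46.1] rows 4
[-12.9, -0.3, 0.2] 0.001
[-12.9, -0.3, 0.2] 0.001
[-12.9, -0.3, 0.2] 0.001
[-12.9, -0.3, 0.2] 0.001
[[-0.121  0.992  0.028]
 [ 0.993  0.121 -0.007]
 [-0.01   0.027 -1.   ]]
```

View pics/c7.png

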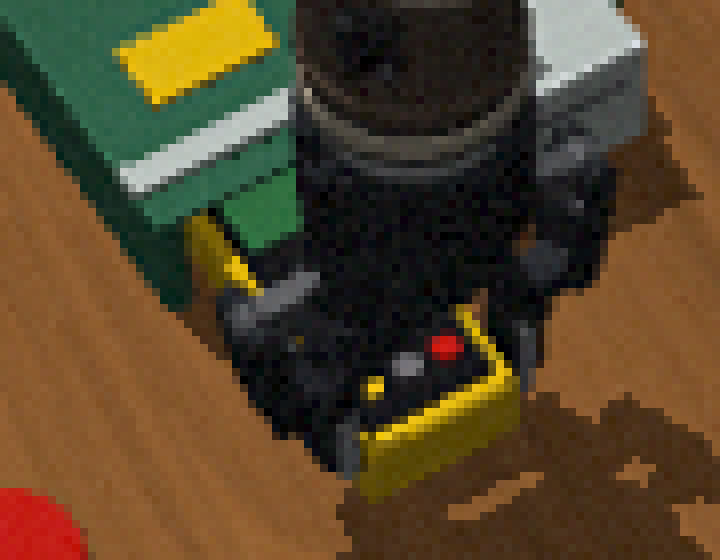

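The meter's display end is entering the bay mouth cleanly (crop (200,230)), and its outer end is at (440,430), flat. Continuing to slide it.

>>> arm_command([
  [-12,-0.5,0],
  [-12,-0.5,0],
  [-12,0,0],
  [-10,0,0],
  [0,0,0],
], claw=[1,1,1,1,1], roll=[0.001,0.001,0,0,0])

```text
t: 8.7
eef_pos: [0.6004, -0.0958, 0.0354]
tool_rot: [0.013, 0.665, 0.746, 0.006]
wrist_force: [-0.5, 0.3, -1.9]
grip_width: 0.0608
```

Run:
```python
from h import *
plan([*wor(-107,45),35],6.8,step=15)
d=cams.get_image('scene');save('scene8',d['color']);np.save('scene8.npy',d,allow_pickle=True)
s=cv2.imread('pics/scene8.png')
cv2.imwrite('pics/c8.png',cv2.resize(s[95:165,220:310],None,fx=8,fy=8,interpolation=cv2.INTER_NEAREST))
```

```text
pos [600.4 -95.8  35.4] yang 6.6 grip 60.8 F [-0.5  0.3 -1.9] t 8.7 cub [-103.8   44.4] rows 1
[3.2, 0.6, 0.4] -0.004
```

View pics/c8.png

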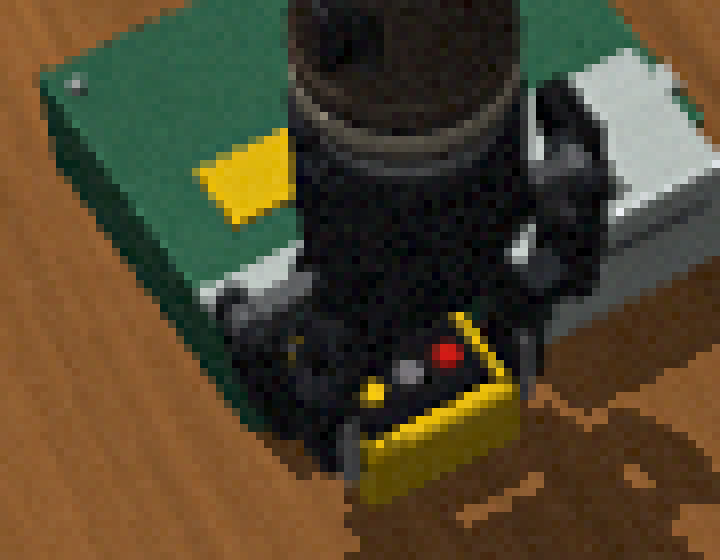

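The meter is about 90 mm inside the bay, flat, with its outer end at crop (440,440). I back off 3 mm from the cover line, release, retreat past the end, then close and push.

>>> arm_command([
  [4,0.5,0],
  [0,0,0],
  [0,0,0],
  [0,0,0],
  [0,0,0],
], claw=[1,-0.6,-0.6,-0.6,-0.6], roll=[-0.004,0,0,0,0])

```text
t: 9.25
eef_pos: [0.6012, -0.0894, 0.0364]
tool_rot: [0.014, 0.663, 0.749, 0.006]
wrist_force: [0.3, -0.5, -0.3]
grip_width: 0.0682
```

Run:
```python
from h import *
plan([*wor(-155,44),35],6.8,step=15)
```

```text
pos [601.2 -89.4  36.4] yang 6.99 grip 68.2 F [ 0.3 -0.5 -0.3] t 9.2 cub [-110.1   46. ] rows 3
[15.0, -0.6, 0.3] 0.001
[15.0, -0.6, 0.3] 0.001
[15.0, -0.6, 0.3] 0.001
```

>>> arm_command([
  [10,0,0],
  [15,0,0],
  [15,0,0],
  [10,-1,0],
  [0,0,0],
], claw=[-0.6,-0.6,-0.6,-0.6,-0.6], roll=[0,0,0,0,0])

```text
t: 9.75
eef_pos: [0.5934, -0.0343, 0.036]
tool_rot: [0.014, 0.662, 0.749, 0.007]
wrist_force: [0.1, 0.1, -0.1]
grip_width: 0.0684
```

>>> arm_command([
  [0,0,0],
  [0,0,0],
  [0,0,0],
  [0,0,0],
  [0,0,0],
], claw=[1,1,1,1,1], roll=[0,0,0,0,0])

```text
t: 10.25
eef_pos: [0.5936, -0.0345, 0.0361]
tool_rot: [0.014, 0.662, 0.749, 0.006]
wrist_force: [-0.1, -0.2, -0.0]
grip_width: -0.0003
```

Run:
```python
from h import *
plan([*wor(-155,44),35],6.8,step=15);print(pose()[1].round(3))
d=cams.get_image('scene');save('scene9',d['color'])
w=cams.get_image('wrist');save('wrist9',w['color'])
s=cv2.imread('pics/scene9.png')
cv2.imwrite('pics/c9.png',cv2.hconcat([cv2.resize(s[95:175,220:320],(480,384),interpolation=cv2.INTER_NEAREST),cv2.resize(cv2.imread('pics/wrist9.png'),(320,384))]))
```

```text
pos [593.6 -34.5  36.1] yang 7.08 grip -0.3 F [-0.1 -0.2 -0. ] t 10.2 cub [-165.6   44.9] rows 1
[-10.5, -1.0, 1.2] 0.005
[[-0.123  0.992  0.03 ]
 [ 0.992  0.123 -0.009]
 [-0.013  0.028 -1.   ]]
```

View pics/c9.png

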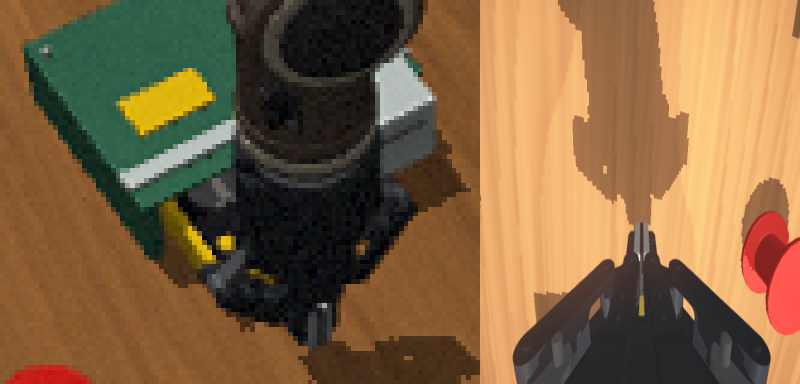

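Closed fingers stand behind the meter's end; the meter is lying flat in the bay mouth (left, (205,240)). Pushing with short steps.

>>> arm_command([
  [-10,-0.5,1],
  [-10,-0.5,0],
  [-10,0,0],
  [-10,0,0],
  [-10,0,0],
], claw=[1,1,1,1,1], roll=[0.003,0.002,0,0,0])

```text
t: 10.85
eef_pos: [0.5983, -0.0874, 0.0353]
tool_rot: [0.013, 0.664, 0.747, 0.006]
wrist_force: [-0.4, 1.5, -0.6]
grip_width: 0.0002
```

Run:
```python
from h import *
plan([*wor(-85,44),35],6.8,step=10);print(pose()[1].round(3))
d=cams.get_image('scene');save('scene10',d['color'])
s=cv2.imread('pics/scene10.png')
cv2.imwrite('pics/c10.png',cv2.resize(s[80:160,215:315],(800,600),interpolation=cv2.INTER_NEAREST))
```

```text
pos [598.3 -87.4  35.3] yang 6.77 grip 0.2 F [-0.4  1.5 -0.6] t 10.8 cub [-112.4   43.3] rows 3
[-9.1, 0.2, 0.2] -0.0
[-9.1, 0.2, 0.2] -0.0
[-9.1, 0.2, 0.2] -0.0
[[-0.118  0.993  0.028]
 [ 0.993  0.118 -0.008]
 [-0.011  0.027 -1.   ]]
```

View pics/c10.png

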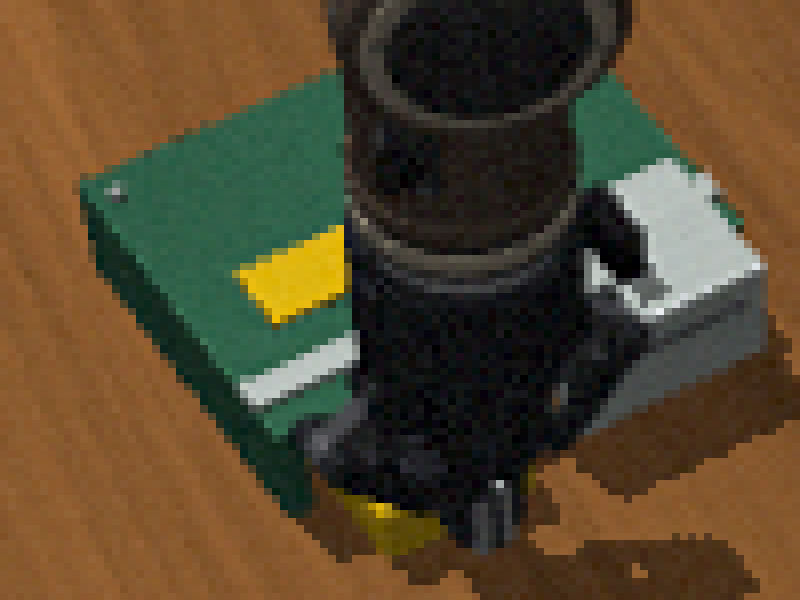

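>>> arm_command([
  [-8,0,0],
  [-7,0,0],
  [-3,0,0],
], claw=[1,1,1], roll=[0,0,0])

```text
t: 11.2
eef_pos: [0.6009, -0.1088, 0.0355]
tool_rot: [0.014, 0.665, 0.747, 0.006]
wrist_force: [-0.8, 3.0, 0.9]
grip_width: 0.0003
```

Run:
```python
from h import *
plan([*wor(-85,44),35],6.8,step=10)
```

```text
pos [ 600.9 -108.8   35.5] yang 6.67 grip 0.3 F [-0.8  3.   0.9] t 11.2 cub [-90.9  43.3] rows 1
[-5.9, 0.7, 0.6] -0.002
```

>>> arm_command([
  [-3,0,0],
  [-2,0,0],
], claw=[1,1], roll=[0,0])

```text
t: 11.4
eef_pos: [0.6014, -0.114, 0.0355]
tool_rot: [0.013, 0.665, 0.747, 0.006]
wrist_force: [-1.1, 1.4, 0.2]
grip_width: -0.0
```

>>> arm_command([
  [-2,0,0],
  [-2,0,0],
], claw=[1,1], roll=[0,0])

```text
t: 11.6
eef_pos: [0.6015, -0.1153, 0.0356]
tool_rot: [0.011, 0.666, 0.746, 0.008]
wrist_force: [-0.2, 8.6, 2.1]
grip_width: -0.0
```

The force rose to 8.6 N and motion stopped at TCP cubby x of about -84.5, where the home position was expected. Backing off to check.

>>> arm_command([
  [15,0,0],
  [25,0,0],
  [30,0,0],
  [0,0,-45],
  [0,0,-45],
], claw=[1,1,1,1,1], roll=[0,0,0,0,0])

```text
t: 12.1
eef_pos: [0.585, -0.0408, 0.119]
tool_rot: [0.006, 0.665, 0.747, 0.003]
wrist_force: [1.8, 0.5, -0.0]
grip_width: 0.0001
```

>>> arm_command([
  [20,-40,-10],
  [20,-40,-10],
  [0,-40,0],
  [0,0,0],
], claw=[-1,-1,-1,-1], roll=[0,0,0,0])

```text
t: 12.5
eef_pos: [0.4623, -0.0128, 0.1438]
tool_rot: [0.015, 0.662, 0.749, 0.006]
wrist_force: [0.4, 0.2, -1.2]
grip_width: 0.0577
```

Run:
```python
from h import *
plan([*wor(-58,-44),140],6.8)
for n in ['wrist','top','scene']:
    d=cams.get_image(n);save(n+'11',d['color']);np.save(n+'11.npy',d,allow_pickle=True)
s=cv2.imread('pics/scene11.png');t=cv2.imread('pics/top11.png')
cv2.imwrite('pics/c11.png',cv2.hconcat([cv2.resize(s[70:150,215:315],(400,320),interpolation=cv2.INTER_NEAREST),cv2.resize(t[140:250,400:520],(349,320),interpolation=cv2.INTER_NEAREST)]))
```

```text
pos [462.3 -12.8 143.8] yang 7.02 grip 57.7 F [ 0.4  0.2 -1.2] t 12.5 cub [-202.6  -82.9] rows 4
[-36.2, 9.5, 1.7] 0.001
[-36.2, 9.6, 1.7] 0.001
[-36.1, 9.6, 1.7] 0.001
[-36.1, 9.7, 1.7] 0.001
```

View pics/c11.png

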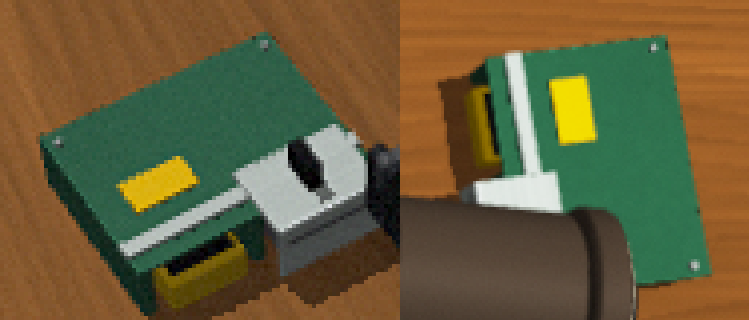

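View pics/wrist11.png

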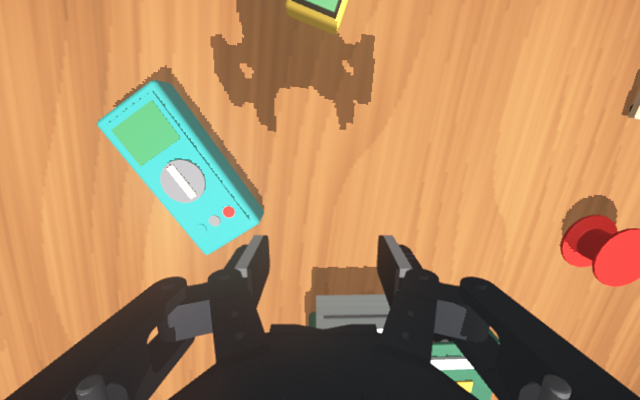

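Run:
```python
from h import *
s=np.load('scene11.npy',allow_pickle=True).item();t=np.load('top11.npy',allow_pickle=True).item()
for n,d,(y0,y1,x0,x1) in(('s',s,(120,150,245,285)),('t',t,(160,205,415,440))):
    hsv=cv2.cvtColor(d['color'],cv2.COLOR_RGB2HSV);c=hsv[y0:y1,x0:x1]
    m=np.zeros(hsv.shape[:2],bool);m[y0:y1,x0:x1]=(c[...,0]>20)&(c[...,0]<33)&(c[...,1]>190)&(c[...,2]>60)
    k=max(comps(m,10),key=np.sum)
    cs=cv2.findContours(k.astype(np.uint8),0,1)[0][0].reshape(-1,2)
    p0=cub(ray(d,cs,0.0)*1000);p3=cub(ray(d,cs,0.03)*1000)
    print(n,k.sum(),'z0 min x',p0[:,0].min(),'y',p0[:,1].min(),p0[:,1].max(),'z30: x',p3[:,0].min(),'y',p3[:,1].min(),p3[:,1].max(), cs.min(0),cs.max(0))
im=s['color'][...,::-1]; cv2.imwrite('pics/c12.png',cv2.resize(im[115:155,245:295],(750,600),interpolation=0))
```

```text
s 197 z0 min x -71.52616015583956 y 4.47185277455601 73.21087205722368 z30: x -91.85452125273623 y 14.925854577345866 81.90530188536931 [253 128] [276 146]
t 183 z0 min x -71.365317619549 y 14.794882041111242 80.94904254339984 z30: x -79.78230934738993 y 11.261146987078547 75.31610616524902 [423 169] [433 197]
```

View pics/c12.png

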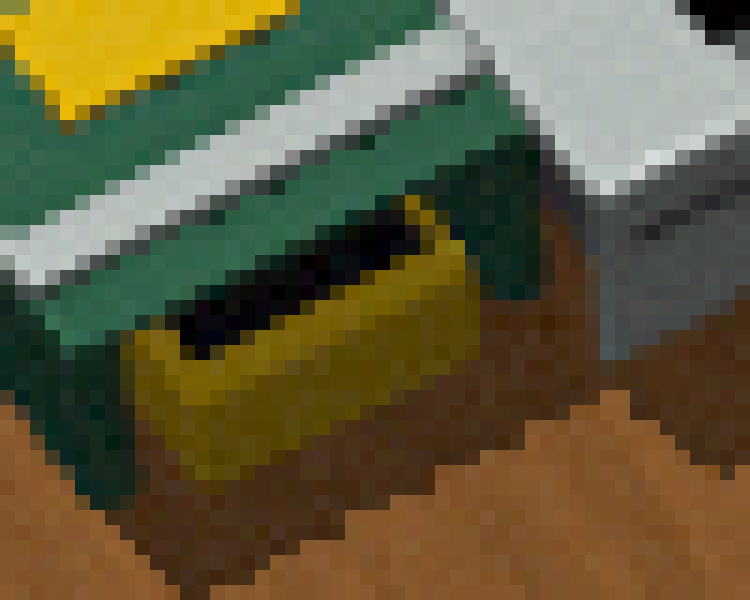

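Both views put the meter's outer end at cubby x of about -71.5 (nominal -74, within calibration error) and its y around 45, so it is home and flat. Now the cover.

>>> arm_command([
  [-36,9,0],
  [-36,9,0],
  [-36,10,0],
  [-36,10,0],
  [0,0,0],
], claw=[-1,-1,-1,-1,-1], roll=[0,0,0,0,0])

```text
t: 13.15
eef_pos: [0.5379, -0.1586, 0.1529]
tool_rot: [0.025, 0.661, 0.75, 0.012]
wrist_force: [-0.4, -0.1, 0.7]
grip_width: 0.0857
```

Run:
```python
from h import *
plan([*wor(-57,-44),88],6.8,step=40)
d=cams.get_image('wrist');save('wrist13',d['color'])
```

```text
pos [ 537.9 -158.6  152.9] yang 7.29 grip 85.7 F [-0.4 -0.1  0.7] t 13.2 cub [-48.9 -25.1] rows 2
[4.8, -11.0, 31.8] 0.004
[4.8, -11.1, 31.8] 0.004
```

View pics/wrist13.png

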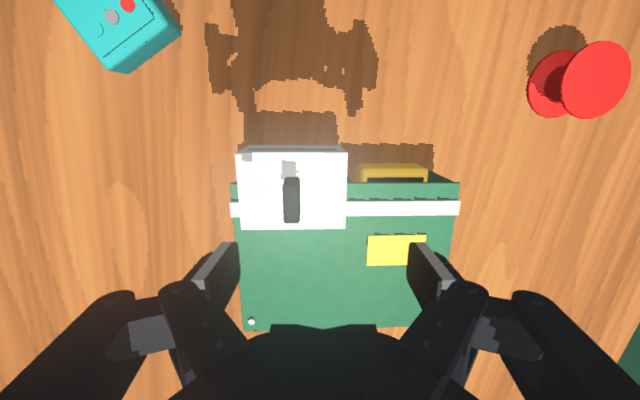

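>>> arm_command([
  [3,-10,20],
  [3,-8,20],
  [0,0,10],
  [0,0,0],
], claw=[-1,-1,-1,-1], roll=[0.004,0.004,0,0])

```text
t: 13.6
eef_pos: [0.5234, -0.1527, 0.0999]
tool_rot: [0.025, 0.663, 0.748, 0.012]
wrist_force: [0.1, 0.1, 0.2]
grip_width: 0.0854
```

Run:
```python
from h import *
plan([*wor(-57,-44),88],6.8,step=40);print(pose()[1].round(3))
```

```text
pos [ 523.4 -152.7   99.9] yang 6.86 grip 85.4 F [0.1 0.1 0.2] t 13.6 cub [-56.4 -38.8] rows 1
[0.8, -5.8, 11.7] 0.001
[[-0.118  0.992  0.053]
 [ 0.993  0.119 -0.014]
 [-0.02   0.051 -0.998]]
```

>>> arm_command([
  [0,-6,10],
  [0,0,1],
  [0,0,0],
], claw=[-1,-1,-1], roll=[0,0,0])

```text
t: 13.9
eef_pos: [0.5194, -0.153, 0.0889]
tool_rot: [0.025, 0.663, 0.748, 0.013]
wrist_force: [0.6, -0.5, 0.2]
grip_width: 0.0856
```

>>> arm_command([
  [0,0,0],
  [0,0,0],
  [0,0,0],
  [0,0,0],
  [0,0,0],
], claw=[1,1,1,1,1], roll=[0,0,0,0,0])

```text
t: 14.4
eef_pos: [0.5209, -0.1536, 0.0909]
tool_rot: [0.027, 0.663, 0.748, 0.013]
wrist_force: [-1.5, 0.3, 0.4]
grip_width: 0.0122
```

Run:
```python
from h import *
plan([*wor(-57,44),90],6.8,step=12);print(pose()[1].round(3))
```

```text
pos [ 520.9 -153.6   90.9] yang 6.99 grip 12.2 F [-1.5  0.3  0.4] t 14.4 cub [-55.9 -41.4] rows 8
[0.1, 10.7, 0.7] 0.0
[0.1, 10.7, 0.7] 0.0
[0.1, 10.7, 0.7] 0.0
[0.1, 10.7, 0.7] 0.0
[0.1, 10.7, 0.7] 0.0
[0.1, 10.7, 0.7] 0.0
[0.1, 10.7, 0.7] 0.0
[0.2, 10.7, 0.7] 0.0
[[-0.12   0.991  0.058]
 [ 0.992  0.122 -0.016]
 [-0.023  0.056 -0.998]]
```

>>> arm_command([
  [0,10,0.6],
  [0,10,0.6],
  [0,10,0.6],
  [0,10,0.6],
  [0,10,0.6],
], claw=[1,1,1,1,1], roll=[0,0,0,0,0])

```text
t: 14.9
eef_pos: [0.5719, -0.1476, 0.0911]
tool_rot: [0.025, 0.663, 0.748, 0.012]
wrist_force: [-1.4, -1.1, 4.1]
grip_width: 0.0104
```

Run:
```python
from h import *
plan([*wor(-57,44),90],6.8,step=12);print(pose()[1].round(3))
```

```text
pos [ 571.9 -147.6   91.1] yang 6.97 grip 10.4 F [-1.4 -1.1  4.1] t 14.9 cub [-55.8  10. ] rows 3
[0.4, 11.3, 0.9] 0.001
[0.4, 11.3, 0.9] 0.001
[0.4, 11.3, 0.9] 0.001
[[-0.12   0.991  0.053]
 [ 0.992  0.121 -0.016]
 [-0.022  0.051 -0.998]]
```

>>> arm_command([
  [0,10,0.4],
  [0,10,0.4],
  [0,8,0.4],
  [0,4,0.2],
  [0,3,0],
], claw=[1,1,1,1,1], roll=[0,0,0,0,0])

```text
t: 15.4
eef_pos: [0.6052, -0.1436, 0.0911]
tool_rot: [0.019, 0.662, 0.75, 0.006]
wrist_force: [-10.9, -3.7, 10.7]
grip_width: 0.0101
```

Run:
```python
from h import *
plan([*wor(-57,47),90],6.8,step=12);print(pose()[1].round(3))
```

```text
pos [ 605.2 -143.6   91.1] yang 7.16 grip 10.1 F [-10.9  -3.7  10.7] t 15.4 cub [-55.8  43.5] rows 1
[1.2, 3.5, 1.2] 0.006
[[-0.124  0.992  0.037]
 [ 0.992  0.125 -0.017]
 [-0.021  0.034 -0.999]]
```

Force rose to about 11 N with the grip at cubby y of about 44, so the cover is at its stop. Release and retreat upward.

>>> arm_command([
  [0,0,0],
  [0,0,0],
  [0,0,0],
  [0,0,0],
  [0,0,-25],
], claw=[-1,-1,-1,-1,-1], roll=[0,0,0,0,0])

```text
t: 15.9
eef_pos: [0.6032, -0.1416, 0.1116]
tool_rot: [0.017, 0.662, 0.749, 0.006]
wrist_force: [-0.7, -0.2, -0.3]
grip_width: 0.0815
```

>>> arm_command([
  [0,0,-35],
  [0,-30,-20],
  [0,-45,0],
  [0,-45,0],
  [0,-45,0],
], claw=[-1,-1,-1,-1,-1], roll=[0,0,0,0,0])

```text
t: 16.4
eef_pos: [0.4451, -0.1628, 0.1677]
tool_rot: [0.027, 0.66, 0.751, 0.011]
wrist_force: [0.1, -0.3, 0.1]
grip_width: 0.0854
```

>>> arm_command([
  [0,-45,0],
  [0,-35,0],
  [0,0,0],
  [0,0,0],
  [0,0,0],
], claw=[-1,-1,-1,-1,-1], roll=[0,0,0,0,0])

```text
t: 16.9
eef_pos: [0.3599, -0.1725, 0.1632]
tool_rot: [0.029, 0.661, 0.75, 0.011]
wrist_force: [-0.1, -0.1, 0.6]
grip_width: 0.0855
```

Run:
```python
from h import *
plan([*wor(-57,47),90],6.8)
for n in ['top','scene']:
    d=cams.get_image(n);save(n+'14',d['color']);np.save(n+'14.npy',d,allow_pickle=True)
d=np.load('top14.npy',allow_pickle=True).item();im=d['color']
hsv=cv2.cvtColor(im,cv2.COLOR_RGB2HSV)
m=np.zeros(im.shape[:2],bool);m[150:200,420:452]=im[150:200,420:452].max(-1)<60
for c in comps(m,10):
    ys,xs=np.nonzero(c);print(xs.mean(),ys.mean(),c.sum(),[cub(rect(d,c,z)[0]) for z in(0.056,.08)])
s=cv2.imread('pics/scene14.png');t=cv2.imread('pics/top14.png')
cv2.imwrite('pics/c14.png',cv2.hconcat([cv2.resize(s[70:150,215:315],(400,320),interpolation=0),cv2.resize(t[140:250,400:520],(349,320),interpolation=0)]))
```

```text
pos [ 359.9 -172.5  163.2] yang 7.28 grip 85.5 F [-0.1 -0.1  0.6] t 16.9 cub [ -56.2 -203.5] rows 6
[0.2, 41.0, 14.5] 0.001
[0.3, 41.0, 14.5] 0.001
[0.3, 41.0, 14.5] 0.001
[0.4, 41.0, 14.5] 0.001
[0.4, 41.0, 14.5] 0.001
[0.5, 41.0, 14.5] 0.001
437.93975903614455 178.86746987951807 83 [array([-53.57137803,  45.04155365]), array([-61.20909836,  41.22034032])]
```

View pics/c14.png

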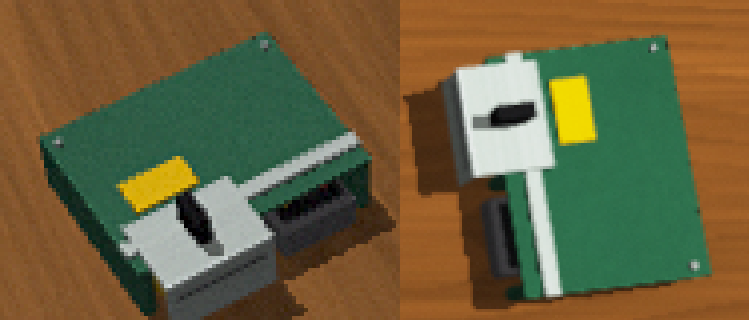

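View pics/scene14.png

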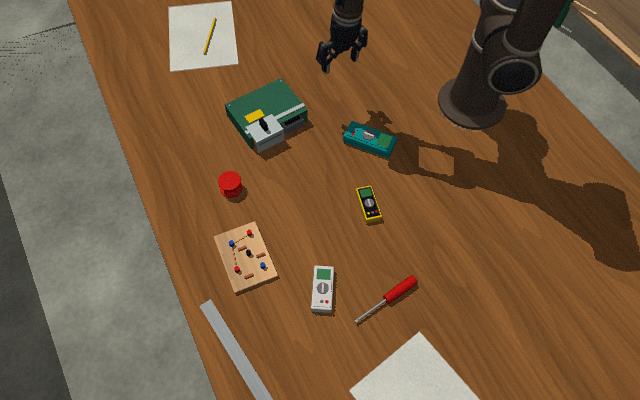

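The cover stands over the tagged bay with its grip at about cubby y 43. The grey meter sits in the other bay, and everything else is where it was. Handing in.

```bash
python3 -c "
from bench import env
print(env.finish_job())"
```

```text
the job is handed in; nothing more can be done
None
```

I put the yellow meter away in the tagged bay and slid the cover fully across in front of it. I handed the job in at about 17 s of robot time; `env.finish_job()` gives no verdict.

**What I did:** I slid the cover to the far stop, gripped the large yellow meter by its sides and dragged it flat along the bench into the bay. I then pushed its end with closed fingers until it stopped against the back. Last, I slid the cover over to the tagged bay's stop, let go and moved the arm clear.

**Last checks:**
- **Meter home:** two cameras put its outer end at cubby x ≈ -71.5 mm, against -74 nominal. The pushing force rose to 8.6 N where I expected the back wall. It lay flat, about 1 mm off the bay's centre line.
- **Cover:** the grip was at cubby y ≈ 41–45 mm, depending on the height assumed, against 44 nominal. The force at the stop was about 11 N. Once the cover was shut, I could no longer see the meter behind it.
- **Other things:** the board, spool and screwdriver look to be where they started in the pictures, and the grey meter sits in its bay. I judged this by eye and did not measure it.

**Disagreements:** the cameras and the expected positions differed by 2–3 mm, within or close to the stated calibration. The tool leaned up to about 3 degrees during the cover moves, with no visible effect.

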